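# Load a sample tube in the inclined V-cradle of a tube viewer and set its filter wheel

## Task

Get the tube viewer ready: turn its filter wheel until the green filter is centred in the window, and take the red-capped tube from the tray and lay it in the sloping V-cradle, cap end uphill and foot against the red stop, seated in both Vs. Lower the tube in with the hand, do not drop it; leave it there and do not disturb the white-capped tube, the jar or the slide box.

Things in the scene. Friction and masses are not known exactly. Their poses are not given: they have to be found in the camera images.
- tube_center (a point): Centre, half-way along the axis, of the loose purple tube with the RED cap (about 70 g), to be loaded. 120 mm long: body 30 mm diameter for 100 mm from the foot, then the cap, 35 mm diameter, 20 mm long. x runs along the tube from foot to cap; foot and cap ends are 60 mm away. It starts level in a rest of the tray, axis 36 mm above the table.
- tube_cap (a point): Centre of the end face of the red cap, 60 mm from tube_center along its x.
- tray: Blue fixed tray, 170 x 190 x 8 mm, origin at the centre of its underside. Two rests, 45 mm either side of the centre along its y; tubes lie along its x, caps to +x. Each rest is two white V supports, 12 mm thick, 36 mm wide, at tray x = -43 and +31 mm; between them the tube's sides are free for fingers.
- cradle: Aluminium V-cradle, fixed on the viewer, sloping 30 degrees. Origin: where the axis of a seated tube meets the face of the red stop at the low end, 55 mm above the table. x: uphill along the seated tube's axis, away from the robot; z: square to the slope, out of the open Vs (up and back to the robot); y across. Stop: 34 mm wide, up to 6 mm above the axis. The tube may not slide down by itself.
- tube_seat (a point): Where the centre of a fully seated tube lies: cradle x = 60 mm, y = z = 0; same axes as the cradle. Two 90 degree Vs carry the tube's body at cradle x = 10 to 34 and 84 to 94 mm; their walls rise to 3 mm below the axis, 22 mm either side. Between them the sides are open for fingers; only a 20 mm wide bar lies 24 mm below the axis.
- filter (a joint): Angle of the filter wheel (rad) about its upright axis, positive anticlockwise seen from above. 0: the green filter is centred in the window. It starts between 0.7 and 1.4, stays where it is left (friction about 0.03 N m) and has stops at -1.7 and 1.7.
- filter_grip (a point): On the wheel's axis, 86 mm above the table, in the wheel's black bar knob: 50 mm long, 16 mm thick, top 19 mm above this point, underside 19 mm below. x runs along the bar to the green filter (the end with the white stripe) and turns with the wheel. Wheel: dark disc 110 mm diameter, top 29 mm below; four 32 mm filters 36 mm from the axis: green, yellow, blue, red anticlockwise.
- window (a point): Centre of the fixed black window frame (opening 20 x 20 mm, outside 36 mm, top 62 mm above the table) over the wheel, 36 mm from its axis on the side away from the robot. The viewer's white base, 170 x 320 x 16 mm, is screwed down; wheel axis and cradle are 175 mm apart on it.
- spare_center (a point): Centre of the other purple tube, with a WHITE cap, same size, in the tray's other rest. Leave it alone.
- jar: Purple specimen jar with red lid, 48 mm diameter, 75 mm tall, standing free; origin at the centre of its underside. Leave it alone.
- slides: Closed orange box with a yellow lid, for slides, 62 x 92 mm, 34 mm tall, standing free; origin at the centre of its underside. Leave it alone.
Things that resemble listed ones, but are neither listed nor needed, are in the scene too. Leave any orange or yellow look-alike of the part that bears tube_center alone.

How it is judged:
At the end, for the whole second after the job is handed in: The red-capped tube lies at rest and released in the cradle: its axis within 4 mm (across and square to the slope) and 0.08 rad of the seated axis, cap uphill, foot within 6 mm of the stop; the filter wheel is within 0.15 rad of green centred (x of tube_center in the frame of cradle between 0.056 and 0.066 m and y of tube_center in the frame of cradle between -0.004 and 0.004 m and z of tube_center in the frame of cradle between -0.004 and 0.004 m and angle between the x axis of tube_center and the x axis of cradle, either way round below 0.08 rad and x of tube_cap in the frame of cradle above 0.1 m and value of joint filter between -0.15 and 0.15 rad and linear speed of tube below 0.02 m/s and contact force between tube and the fingers below 0.1 N); the robot touches nothing.
It fails at once if the tube is dropped (moves faster than 0.4 m/s while the fingers do not touch it) (linear speed of tube above 0.4 m/s and contact force between tube and the fingers below 0.05 N).
It fails at once if the white-capped tube is moved more than 20 mm (distance of spare_center from where it was at the start of the episode above 0.02 m).
It fails at once if the jar is moved more than 20 mm (distance of jar from where it was at the start of the episode above 0.02 m).
It fails at once if the slide box is moved more than 20 mm (distance of slides from where it was at the start of the episode above 0.02 m).
It also fails if it takes over 59 s, if anything falls off the work surface, if the arm or the gripper's body presses on something with over 40 N, if the wrist force passes 120 N, or if a joint passes its speed limit or range.

## Robot

A 6-joint arm with a two-finger parallel gripper is mounted at the origin on the work surface. World frame = base frame: x ahead of the robot, y to its left, z up, the work surface at z = 0. Lengths are in m, angles in rad, forces in N, time in s.
With the tool pointing down it reaches from about 0.325 to 0.9 m from the base axis. Payload 6.1 kg.
Tool frame: the origin (TCP) lies midway between the tips of the shut fingers; the grasp point (between the pads) lies 19 mm behind it (env.grasp_offset is the distance from the TCP to the grasp point, in m); x points along the fingers, y is the direction in which the jaws open and shut, and the axes are right-handed (so a half turn about x gives the same grasp; the last joint's range is limited). The gripper opens to 87 mm and grips with 3 to 60 N. Pads are 19 mm wide; open, the fingers measure 117 mm over their backs; the gripper's body (75 mm by 190 mm) begins 51 mm behind the grasp point.
Start: joints at [-1.272, 0.22, 1.526, -0, 1.395, -0.126], TCP at [0.258, -0.569, 0.223] pointing down, gripper open.
Joint ranges: [-2.98, 2.98], [-0.91, 2.08], [0.09, 2.57], [-1.24, 4.39], [0.2, 2.65], [-2.68, 2.68]. Speed limits (rad/s): [2.57, 2.57, 3.01, 3.14, 3.14, 3.14].

## Interface

Orientations are given as a unit quaternion [w, x, y, z].
In Python, from workcell import observe, vision, workorder, env gives the robot as it stands.
- The arm moves only by the tool drive_tool, never from a script. Its arguments are lists of equal length, an entry for each row: "jaw": the opening, from 0 (shut) to 1 (fully open); "offset": the shift along the tool's x, y, z in m, a list of three; "rot": the turn, a rotation vector about the tool's x, y, z in degrees, a list of three. A call has 1 to 8 rows; each row is the pose to reach, as a shift and turn from the pose measured when the call began, along the tool's axes at that moment; what a row does not reach only later rows make up. A row lasts 1/8 s, in which the tool goes at most 62.5 mm and 10.7 degrees, less where a joint would pass 70% of its speed; a pose out of reach is approached as far as the arm can. A call with a gripper value outside its range is refused whole. The fingers move at their own pace and stop on an object; "grip_force" is the grip in N (left out, the last holds). Time passes only in rows, so rows that repeat a pose let the fingers close. It gives the time, the measured TCP pose, the force and the opening at its end, in the units of the state.
- observe(): the state, without advancing time (a new reading comes with each control period).
- vision.camera(name): name is "scene" or "top" or "wrist"; returns a dict with "pixels" (480x640x3 uint8, red, green, blue), "fx", "fy", "cx", "cy" (pixels), "cam_to_world" (4x4, takes a point from camera to world coordinates). Camera axes: x right, y up, looking along -z (the intrinsics and any distortion apply to the point x, -y, -z); pixel columns grow to the right and rows downward; lengths in m; the calibration is good to about 2 mm. A picture is of the moment at which its call begins. There is no depth.
- workorder.close_job(): hands the job in, once; it reports no verdict.
The state is a dict: "time": time; "q": joint angles; "joint_velocities": joint speeds; "joint_efforts": joint torques, N m; "tool_pos": TCP position; "orientation": TCP orientation; "ft_force": force on the tool from outside, world axes, zero at the start; "wrist_torque": the same for the moment, N m; "opening": finger opening in m.
Only numpy, scipy, OpenCV 4.12 (cv2) and the standard library are available. Lean on these libraries where they do the work, as an engineer would, in place of code of your own. Each camera call takes 0.05 s, during which the arm holds its last target. There are 200 camera calls.

## Working session

There is one attempt and no reset: what is moved stays moved. The work goes in short steps, Python scripts to look and compute and a tool call to move; the robot and the scene stay as the last step left them, time stands still between calls to the robot, and variables do not carry over. Pictures are saved under pics/ and viewed, about 8 in all and at most 12, crops included, and the job is handed in when it is done.

Besides the shell and the picture viewer there is one more tool, called after "Emit:" in YAML: its name, and indented under it one key for each argument. drive_tool: Moves the arm, as the interface text tells. Its arguments: {"type":"object","properties":{"jaw":{"type":"array","items":{"type":"number"}},"offset":{"type":"array","items":{"type":"array","items":{"type":"number"}}},"rot":{"type":"array","items":{"type":"array","items":{"type":"number"}}},"grip_force":{"type":"number"}},"required":["jaw","offset","rot"]}

```bash
ls; mkdir -p pics; python3 - <<'E'
from workcell import observe, vision, workorder, env
import cv2,numpy as np
s=observe();print(s['time'],s['tool_pos'],s['orientation'],s['opening'],env.grasp_offset)
for n in("scene","top"):
    c=vision.camera(n);cv2.imwrite(f"pics/{n}0.png",c["pixels"][:,:,::-1])
    print(n,c["fx"],c["fy"],c["cx"],c["cy"],c.keys());print(np.round(c["cam_to_world"],4))
E
```

```text
pics
0.0 [ 0.25739577 -0.56886128  0.22144278] [-0.14836988 -0.691168   -0.14972854  0.69127023] 0.08690425542550036 0.0187
scene 456.9495100588256 456.9495100588256 320.9331825525264 239.16859881140826 dict_keys(['pixels', 'fx', 'fy', 'cx', 'cy', 'cam_to_world'])
[[ 0.827  -0.36    0.4317  0.9706]
 [ 0.5621  0.516  -0.6464 -0.6837]
 [ 0.0099  0.7773  0.6291  0.6902]
 [ 0.      0.      0.      1.    ]]
top 589.3941328562177 589.3941328562177 311.22295784155534 241.75051347869731 dict_keys(['pixels', 'fx', 'fy', 'cx', 'cy', 'cam_to_world'])
[[-1.9900e-02  9.7620e-01 -2.1600e-01  3.5240e-01]
 [-9.9980e-01 -2.0500e-02 -3.0000e-04 -5.6000e-02]
 [-4.7000e-03  2.1600e-01  9.7640e-01  1.0892e+00]
 [ 0.0000e+00  0.0000e+00  0.0000e+00  1.0000e+00]]
```

View pics/top0.png

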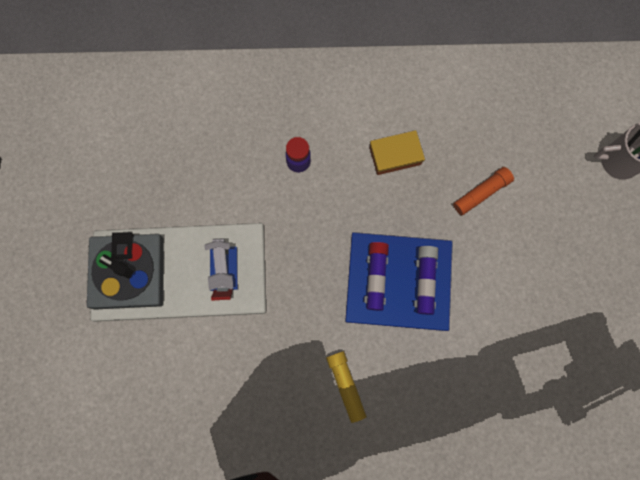

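View pics/scene0.png

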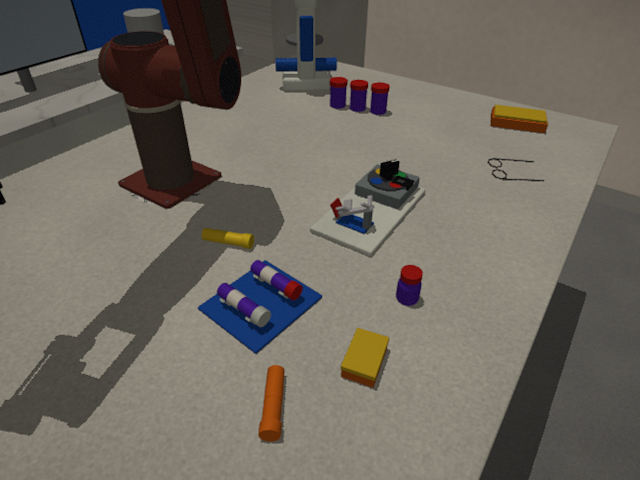

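The top view shows the red-capped tube at about (377,276), the spare at (427,280), the wheel knob at about (118,265) with its striped end at (107,260), the cradle at (221,268) with its stop at (221,296), the jar at (298,153) and the slide box at (397,151). The scene view confirms this layout. The orange and yellow tubes are look-alikes.

```bash
cat > h.py <<'E'
from workcell import observe, vision, workorder, env
import cv2,numpy as np
from scipy.spatial.transform import Rotation as R
def ray(c,uv,z):
    T=c["cam_to_world"];d=T[:3,:3]@np.array([(uv[0]-c["cx"])/c["fx"],-(uv[1]-c["cy"])/c["fy"],-1]);o=T[:3,3]
    return o+d*(z-o[2])/d[2]
def proj(c,p):
    T=c["cam_to_world"];q=T[:3,:3].T@(np.array(p)-T[:3,3]);return np.array([c["cx"]-c["fx"]*q[0]/q[2],c["cy"]+c["fy"]*q[1]/q[2]])
def big(m,box=None):
    m=m.astype(np.uint8)
    if box: k=np.zeros_like(m);k[box[1]:box[3],box[0]:box[2]]=1;m=m*k
    return max(cv2.findContours(m,cv2.RETR_EXTERNAL,cv2.CHAIN_APPROX_NONE)[0],key=cv2.contourArea)
def tq():
    s=observe();q=s["orientation"];return np.array(s["tool_pos"]),R.from_quat([q[1],q[2],q[3],q[0]])
E
python3 - <<'E'
from h import *
c=vision.camera("top");p=c["pixels"].astype(int);r,g,b=p[...,0],p[...,1],p[...,2]
hsv=cv2.cvtColor(c["pixels"],cv2.COLOR_RGB2HSV).astype(int);H,S,V=hsv[...,0],hsv[...,1],hsv[...,2]
def rect(name,m,box,z):
    k=big(m,box);re=cv2.minAreaRect(k);bx=cv2.boxPoints(re);print(name,np.round(re[0],1),np.round(re[1],1),round(re[2],1));w=np.array([ray(c,u,z)[:2] for u in bx]);print("  corners",np.round(w,4).tolist(),"c",np.round(w.mean(0),4))
for u in [(150,228),(200,232),(377,250),(376,265),(376,283),(350,300),(221,296),(221,280),(221,255),(240,290),(130,240),(98,258)]: print(u,p[u[1],u[0]],hsv[u[1],u[0]],end=' ')
print()
red=((H<8)|(H>172))&(S>150)&(V>60)
pur=(H>120)&(H<150)&(S>100)
blue=(H>105)&(H<122)&(S>130)
rect("tray",blue|pur,(330,220,470,340),.008)
rect("cap",red,(360,230,395,270),.036)
rect("tube",red|pur,(360,230,395,320),.036)
rect("purple1",pur,(360,250,395,275),.036);rect("purple2",pur,(360,288,395,320),.036)
rect("stop",red,(205,280,240,310),.055)
rect("base",(S<50)&(V>185),(165,215,280,330),.016)
cv2.imwrite("pics/crop1.png",cv2.resize(c["pixels"][215:330,80:280,::-1],None,fx=4,fy=4,interpolation=cv2.INTER_CUBIC))
E
```

```text
(150, 228) [135 130 123] [ 18  23 135] (200, 232) [165 161 152] [ 21  20 165] (377, 250) [130  36  35] [  0 186 130] (376, 265) [ 60  34 118] [129 182 118] (376, 283) [170 160 152] [ 13  27 170] (350, 300) [ 41  62 125] [113 171 125] (221, 296) [83 35 33] [  1 154  83] (221, 280) [125 120 122] [168  10 125] (221, 255) [152 145 148] [167  12 152] (240, 290) [164 161 152] [ 23  19 164] (130, 240) [30 29 28] [15 17 30] (98, 258) [ 40 102  51] [ 65 155 102] 
tray [400.  281.3] [103.   89.6] 4.4
  corners [[0.4405, -0.1146], [0.6075, -0.133], [0.5882, -0.3252], [0.4224, -0.3007]] c [ 0.5147 -0.2184]
cap [378.5 248. ] [10. 17.] 90.0
  corners [[0.5809, -0.163], [0.5802, -0.1941], [0.5616, -0.1932], [0.5622, -0.1623]] c [ 0.5712 -0.1781]
tube [378.5 258.5] [33. 19.] 90.0
  corners [[0.5828, -0.1613], [0.582, -0.196], [0.521, -0.1931], [0.5218, -0.1588]] c [ 0.5519 -0.1773]
purple1 [377.6 263.9] [16.9 21.8] 5.7
  corners [[0.5238, -0.1572], [0.5637, -0.1628], [0.5599, -0.1933], [0.5201, -0.1875]] c [ 0.5418 -0.1752]
purple2 [375.  300.5] [17. 16.] 90.0
  corners [[0.491, -0.1539], [0.4904, -0.1826], [0.4599, -0.1812], [0.4605, -0.1527]] c [ 0.4754 -0.1676]
stop [220.5 297.5] [ 3. 17.] 90.0
  corners [[0.487, 0.1212], [0.4864, 0.0912], [0.4811, 0.0911], [0.4817, 0.1211]] c [0.484  0.1062]Traceback (most recent call last):
  File "<stdin>", line 16, in <module>
  File "<stdin>", line 5, in rect
  File "h.py", line 12, in big
    return max(cv2.findContours(m,cv2.RETR_EXTERNAL,cv2.CHAIN_APPROX_NONE)[0],key=cv2.contourArea)
ValueError: max() iterable argument is empty
```

```bash
cat >> h.py <<'E'
def go(p,Rm):
    "offset (m) and rotvec (deg) in tool axes, to bring the TCP to p, Rm"
    t,r=tq();print("off",np.round(r.inv().apply(np.array(p)-t),4),"rot",np.round((r.inv()*Rm).as_rotvec(degrees=True),2),"dist",round(np.linalg.norm(p-t),3))
def down(yaw):
    "tool x down, jaw axis y at heading yaw"
    x=np.array([0,0,-1.]);y=np.array([np.cos(yaw),np.sin(yaw),0]);return R.from_matrix(np.stack([x,y,np.cross(x,y)],1))
E
python3 - <<'E'
from h import *
c=vision.camera("top");hsv=cv2.cvtColor(c["pixels"],cv2.COLOR_RGB2HSV).astype(int);H,S,V=hsv[...,0],hsv[...,1],hsv[...,2]
print(tq()[1].as_matrix().round(3))
for n,u,z in [("bTR",(263,224),.016),("bBR",(266,314),.016),("bBL",(92,319),.016),("stop",(220.5,297.5),.055)]: print(n,ray(c,u,z).round(4))
for n,(a,b),z in [("green",(45,85),.057),("yellow",(18,33),.057)]:
    k=big((H>a)&(H<b)&(S>110)&(V>50),(85,230,165,310));m=cv2.moments(k);u=(m["m10"]/m["m00"],m["m01"]/m["m00"]);print(n,np.round(u,1),ray(c,u,z).round(4))
cv2.imwrite("pics/crop1.png",cv2.resize(c["pixels"][215:330,80:280,::-1],None,fx=4,fy=4,interpolation=cv2.INTER_CUBIC))
go(np.array([.40,.20,.30]),down(np.pi/2));go(np.array([.40,.20,.30]),down(-np.pi/2))
E
```

```text
[[-0.     0.412 -0.911]
 [ 0.001 -0.911 -0.412]
 [-1.    -0.001 -0.   ]]
bTR [0.6259 0.0342 0.016 ]
bBR [0.4572 0.0292 0.016 ]
bBL [0.4546 0.3452 0.016 ]
stop [0.484  0.1061 0.055 ]
green [102.1 258.1] [0.5588 0.3183 0.057 ]
yellow [110.1 286.4] [0.5075 0.3013 0.057 ]
off [-0.0773 -0.6421 -0.4468] rot [-1.5566e+02 -1.0000e-01  1.0000e-02] dist 0.786
off [-0.0773 -0.6421 -0.4468] rot [2.434e+01 1.000e-02 7.000e-02] dist 0.786
```

View pics/crop1.png

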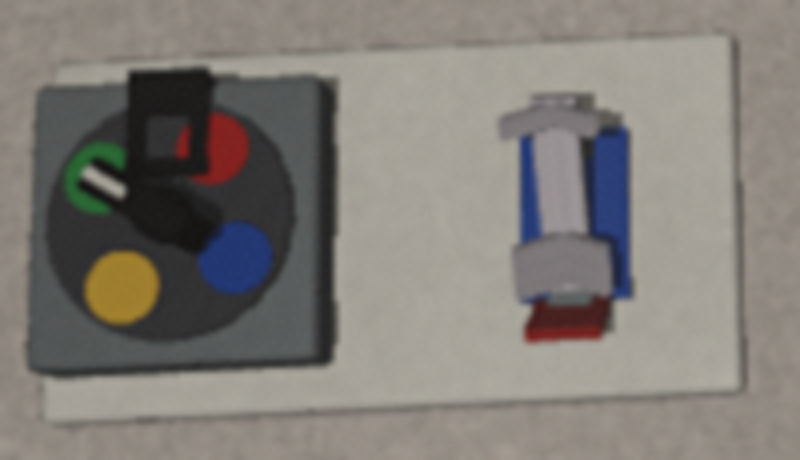

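The crop shows the wheel disc centre at about (171,222), which is full-image (123,270). The striped knob end points at the green filter, about 1 rad anticlockwise of the window. The cradle runs from its red stop at (568,320) up to (562,105). I'll move in with the wrist camera.

```bash
python3 - <<'E'
from h import *
c=vision.camera("top");print(ray(c,(122.8,270.5),.057))
go(np.array([.48,.2,.30]),down(-np.pi/2))
E
```

```text
[0.53551143 0.28020695 0.057     ]
off [-0.0774 -0.6092 -0.5197] rot [24.34  0.    0.05] dist 0.805
```

Emit:
drive_tool:
  jaw: [1, 1, 1, 1, 1, 1, 1, 1]
  offset:
    - [-0.077, -0.3, -0.25]
    - [-0.077, -0.3, -0.25]
    - [-0.077, -0.3, -0.25]
    - [-0.077, -0.3, -0.25]
    - [-0.077, -0.3, -0.25]
    - [-0.077, -0.45, -0.35]
    - [-0.077, -0.5, -0.4]
    - [-0.077, -0.609, -0.52]
  rot:
    - [10, 0, 0]
    - [20, 0, 0]
    - [24.3, 0, 0]
    - [24.3, 0, 0]
    - [24.3, 0, 0]
    - [24.3, 0, 0]
    - [24.3, 0, 0]
    - [24.3, 0, 0]

```text
time: 1.25
tool_pos: [0.3856, -0.0908, 0.2919]
orientation: [-0.0, 0.708, 0.0, -0.707]
ft_force: [0.9, -0.9, 0.1]
opening: 0.0872
```

Emit:
drive_tool:
  jaw: [1, 1, 1, 1, 1, 1]
  offset:
    - [-0.01, -0.29, -0.094]
    - [-0.01, -0.29, -0.094]
    - [-0.01, -0.29, -0.094]
    - [-0.01, -0.29, -0.094]
    - [-0.01, -0.29, -0.094]
    - [-0.01, -0.29, -0.094]
  rot:
    - [0, 0, 0]
    - [0, 0, 0]
    - [0, 0, 0]
    - [0, 0, 0]
    - [0, 0, 0]
    - [0, 0, 0]

```text
time: 2.0
tool_pos: [0.4796, 0.2026, 0.3014]
orientation: [0.001, 0.707, 0.002, -0.707]
ft_force: [0.1, -1.0, -0.4]
opening: 0.0867
```

```bash
python3 - <<'E'
from h import *
c=vision.camera("wrist");cv2.imwrite("pics/w1.png",c["pixels"][:,:,::-1]);np.savez("w1.npz",**c)
print(tq()[0],observe()["q"]);print(c["fx"],c["cx"],c["cy"],c["cam_to_world"].round(3))
print(proj(c,[.536,.28,.057]),proj(c,[.484,.106,.055]))
E
```

```text
[0.4793458  0.20067219 0.30141694] [ 2.44872839e-01 -7.54026196e-02  1.69205514e+00 -3.60654194e-04
  1.52499946e+00  1.81230191e+00]
387.7598572619578 318.72640147641727 238.05012031463676 [[ 0.004  0.953  0.302  0.562]
 [-1.     0.005 -0.001  0.203]
 [-0.002 -0.302  0.953  0.463]
 [ 0.     0.     0.     1.   ]]
[243.99798524 141.94117563] [410.35762265 192.77690264]
```

View pics/w1.png

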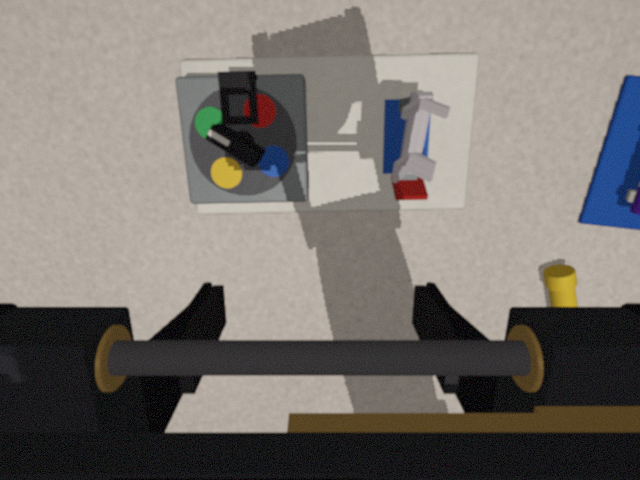

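The wrist view shows the disc centre at about (243,143), as predicted, and the knob at (237,145). The stop is at (411,190) with the Vs above it, and the base corners are at about (477,54), (465,209), (198,212) and (181,60).

```bash
python3 - <<'E'
from h import *
c=dict(np.load("w1.npz"));hsv=cv2.cvtColor(c["pixels"],cv2.COLOR_RGB2HSV).astype(int);H,S,V=hsv[...,0],hsv[...,1],hsv[...,2]
for u in [(477,54),(465,209),(198,212),(181,60)]: print(ray(c,u,.016)[:2].round(4))
red=((H<8)|(H>172))&(S>140)&(V>50)
k=big(red,(380,170,440,210));print("stop box",cv2.boundingRect(k),cv2.boxPoints(cv2.minAreaRect(k)).round(1).tolist())
x,y,w,h=cv2.boundingRect(k)
for v in range(y-1,y+h+1): 
    i=np.where(red[v,x-3:x+w+3])[0]+x-3; print(v,i.min() if len(i) else 0,i.max() if len(i) else 0,c["pixels"][v,x+w//2])
C={}
for n,(a,b) in dict(green=(45,85),yellow=(18,30),blue=(105,125)).items():
    k=big((H>a)&(H<b)&(S>110)&(V>50),(185,80,305,200));(u,v),r=cv2.minEnclosingCircle(k);C[n]=ray(c,(u,v),.057);print(n,round(u,1),round(v,1),round(r,1),C[n].round(4))
k=big(V<33,(205,122,275,170));re=cv2.minAreaRect(k);print("knob",re,ray(c,re[0],.1).round(4));b=cv2.boxPoints(re);w=np.array([ray(c,u,.1)[:2] for u in b]);print(w.round(4).tolist())
E
```

```text
[0.6244 0.0379]
[0.4575 0.0307]
[0.4523 0.3467]
[0.6173 0.3499]
stop box (393, 179, 34, 20) [[392.79998779296875, 181.6999969482422], [424.3999938964844, 178.3000030517578], [426.3999938964844, 197.89999389648438], [394.79998779296875, 201.1999969482422]]
178 0 0 [134 136 133]
179 418 420 [135 117 116]
180 417 421 [121  69  65]
181 399 422 [121  37  36]
182 398 422 [120  31  19]
183 397 422 [116  25  15]
184 393 423 [117  19  21]
185 394 423 [117  21  13]
186 394 423 [118  32  19]
187 394 424 [121  28  27]
188 394 424 [118  26  17]
189 394 424 [117  21  19]
190 395 424 [118  31  20]
191 395 425 [116  21  16]
192 395 425 [118  31  27]
193 395 425 [117  24  14]
194 395 426 [125  37  36]
195 396 426 [129  30  24]
196 396 426 [146  36  29]
197 396 426 [151  38  28]
198 396 425 [153  48  45]
199 0 0 [164 108 101]
green 210.5 122.1 16.0 [0.5553 0.3126 0.057 ]
yellow 225.7 172.5 16.4 [0.5049 0.3008 0.057 ]
blue 273.4 160.7 16.0 [0.5173 0.2506 0.057 ]
knob ((239.70474243164062, 136.30267333984375), (56.43451690673828, 40.909576416015625), 29.357755661010742) [0.5437 0.2755 0.1   ]
[[0.5401, 0.3072], [0.5709, 0.2869], [0.5474, 0.2439], [0.5153, 0.2636]]
```

Emit:
drive_tool:
  jaw: [0.6, 0.6, 0.6, 0.6, 0.6, 0.6, 0.6]
  offset:
    - [0.14, -0.081, -0.057]
    - [0.14, -0.081, -0.057]
    - [0.14, -0.081, -0.057]
    - [0.14, -0.081, -0.057]
    - [0.14, -0.081, -0.057]
    - [0.14, -0.081, -0.057]
    - [0.14, -0.081, -0.057]
  rot:
    - [-10, 0, 0]
    - [-20, 0, 0]
    - [-30, 0, 0]
    - [-40, 0, 0]
    - [-50, 0, 0]
    - [-58.5, 0, 0]
    - [-58.5, 0, 0]

```text
time: 2.92
tool_pos: [0.5362, 0.2804, 0.1616]
orientation: [-0.346, -0.617, -0.345, 0.617]
ft_force: [0.2, -0.2, -0.9]
opening: 0.0522
```

```bash
python3 - <<'E'
from h import *
go(np.array([.536,.281,.072]),down(1.022-np.pi/2))
E
```

```text
off [ 0.0896 -0.0006 -0.0004] rot [-0.03  0.03 -0.03] dist 0.09
```

Emit:
drive_tool:
  jaw: [0.6, 0.6, 0.6, 0, 0, 0, 0, 0]
  offset:
    - [0.045, 0, 0]
    - [0.09, 0, 0]
    - [0.09, 0, 0]
    - [0.09, 0, 0]
    - [0.09, 0, 0]
    - [0.09, 0, 0]
    - [0.09, 0, 0]
    - [0.09, 0, 0]
  rot:
    - [0, 0, 0]
    - [0, 0, 0]
    - [0, 0, 0]
    - [0, 0, 0]
    - [0, 0, 0]
    - [0, 0, 0]
    - [0, 0, 0]
    - [0, 0, 0]
  grip_force: 15

```text
time: 3.92
tool_pos: [0.5362, 0.2808, 0.0723]
orientation: [0.346, 0.617, 0.346, -0.617]
ft_force: [-1.6, 1.1, 5.8]
opening: 0.0159
```

Emit:
drive_tool:
  jaw: [0, 0, 0, 0, 0, 0, 0, 0]
  offset:
    - [0, 0, 0]
    - [0, 0, 0]
    - [0, 0, 0]
    - [0, 0, 0]
    - [0, 0, 0]
    - [0, 0, 0]
    - [0, 0, 0]
    - [0, 0, 0]
  rot:
    - [8, 0, 0]
    - [16, 0, 0]
    - [24, 0, 0]
    - [33, 0, 0]
    - [42, 0, 0]
    - [50, 0, 0]
    - [57.4, 0, 0]
    - [57.4, 0, 0]

```text
time: 4.92
tool_pos: [0.5357, 0.2816, 0.0723]
orientation: [-0.007, -0.707, -0.008, 0.707]
ft_force: [-3.0, 4.4, 0.3]
opening: 0.0159
```

Emit:
drive_tool:
  jaw: [0.4, 0.4, 0.4, 0.4, 0.6, 0.6, 0.6, 0.6]
  offset:
    - [0, 0, 0]
    - [0, 0, 0]
    - [0, 0, 0]
    - [-0.05, 0, 0]
    - [-0.11, 0, 0]
    - [-0.17, 0, 0.02]
    - [-0.19, 0, 0.05]
    - [-0.19, 0, 0.09]
  rot:
    - [0, 0, 0]
    - [0, 0, 0]
    - [0, 0, 0]
    - [0, 0, 0]
    - [0, 0, 0]
    - [0, 0, 0]
    - [0, 0, 0]
    - [0, 0, 0]

```text
time: 5.92
tool_pos: [0.4468, 0.2797, 0.2655]
orientation: [0.006, 0.709, 0.008, -0.705]
ft_force: [-0.9, 0.5, -0.5]
opening: 0.0519
```

```bash
python3 - <<'E'
from h import *
c=vision.camera("wrist");np.savez("w2.npz",**c);cv2.imwrite("pics/w2.png",c["pixels"][:,:,::-1]);t=tq()[0]
hsv=cv2.cvtColor(c["pixels"],cv2.COLOR_RGB2HSV).astype(int);H,S,V=hsv[...,0],hsv[...,1],hsv[...,2]
W=proj(c,[.536,.281,.057]);x0,y0=(W-95).astype(int);box=(max(x0,0),max(y0,0),x0+190,y0+190)
P={}
for n,(a,b) in dict(green=(45,85),yellow=(18,30),blue=(105,125),red=(0,8)).items():
    k=big((H>=a)&(H<b)&(S>110)&(V>40),box);(u,v),r=cv2.minEnclosingCircle(k);P[n]=ray(c,(u,v),.057);print(n,round(u),round(v),round(r,1),P[n].round(4))
for a,b in (("yellow","red"),("green","blue")):
    d=(P[a]-P[b])[:2];print(a,b,np.arctan2(d[1],d[0]))
go(np.array([.45,-.17,.22]),down(-np.pi/2-.1))
E
```

```text
green 319 70 18.3 [0.5689 0.2831 0.057 ]
yellow 280 113 21.4 [0.5318 0.3177 0.057 ]
blue 319 153 18.2 [0.4964 0.2817 0.057 ]
red 358 113 21.1 [0.5331 0.2476 0.057 ]
yellow red 1.5894922387164232
green blue 0.020147303211592835
off [0.0427 0.4498 0.0014] rot [7.01 0.11 0.09] dist 0.452
```

The wheel now sits at 0.02 rad in world, the same as the base yaw, so green is centred. Next is the tube.

Emit:
drive_tool:
  jaw: [0.6, 0.6, 0.6, 0.6, 0.6, 0.6, 0.6, 0.6]
  offset:
    - [0.01, 0.45, 0]
    - [0.01, 0.45, 0]
    - [0.01, 0.45, 0]
    - [0.01, 0.45, 0]
    - [0.01, 0.45, 0]
    - [0.01, 0.45, 0]
    - [0.01, 0.45, 0]
    - [0.01, 0.45, 0]
  rot:
    - [7, 0, 0]
    - [7, 0, 0]
    - [7, 0, 0]
    - [7, 0, 0]
    - [7, 0, 0]
    - [7, 0, 0]
    - [7, 0, 0]
    - [7, 0, 0]

```text
time: 6.98
tool_pos: [0.4509, -0.1738, 0.2524]
orientation: [0.037, -0.705, 0.037, 0.707]
ft_force: [-0.4, 0.9, -0.5]
opening: 0.0522
```

```bash
python3 - <<'E'
from h import *
c=vision.camera("wrist");np.savez("w3.npz",**c);cv2.imwrite("pics/w3.png",c["pixels"][:,:,::-1])
hsv=cv2.cvtColor(c["pixels"],cv2.COLOR_RGB2HSV).astype(int);H,S,V=hsv[...,0],hsv[...,1],hsv[...,2]
print(tq()[0],proj(c,[.521,-.173,.036]))
for n,m in dict(cap=((H<8)|(H>172))&(S>130)&(V>50),pur=(H>122)&(H<150)&(S>90)&(V>40)).items():
    x,y=proj(c,[.57,-.178,.036] if n=="cap" else [.53,-.174,.036]).astype(int)
    for k in cv2.findContours(m.astype(np.uint8),0,1)[0]:
        if cv2.contourArea(k)>150:
            re=cv2.minAreaRect(k);b=cv2.boxPoints(re);print(n,np.round(re[0]),b.round().tolist(),np.array([ray(c,u,.036)[:2] for u in b]).round(4).tolist())
E
```

```text
[ 0.45100117 -0.17325763  0.2523249 ] [310.9154346  128.99210887]
cap [ 29. 196.] [[-0.0, 190.0], [52.0, 178.0], [58.0, 201.0], [5.0, 214.0]] [[0.4952, 0.1388], [0.5019, 0.0836], [0.4786, 0.0853], [0.4715, 0.1416]]
cap [311.  75.] [[293.0, 63.0], [329.0, 63.0], [329.0, 87.0], [293.0, 87.0]] [[0.5792, -0.1634], [0.5758, -0.1954], [0.5559, -0.1935], [0.5593, -0.1609]]
pur [312. 183.] [[297.0, 168.0], [326.0, 168.0], [326.0, 198.0], [297.0, 198.0]] [[0.4863, -0.1556], [0.4833, -0.1835], [0.454, -0.1806], [0.457, -0.152]]
pur [403. 183.] [[388.0, 198.0], [389.0, 167.0], [419.0, 168.0], [418.0, 199.0]] [[0.448, -0.2412], [0.478, -0.2438], [0.4739, -0.2731], [0.4437, -0.2712]]
pur [408. 110.] [[391.0, 132.0], [393.0, 86.0], [426.0, 88.0], [423.0, 134.0]] [[0.51, -0.2473], [0.5505, -0.2519], [0.5458, -0.2808], [0.5051, -0.2772]]
pur [312. 106.] [[294.0, 78.0], [330.0, 78.0], [330.0, 133.0], [294.0, 133.0]] [[0.5668, -0.1627], [0.5633, -0.1951], [0.5155, -0.1905], [0.5191, -0.1567]]
```

View pics/w3.png

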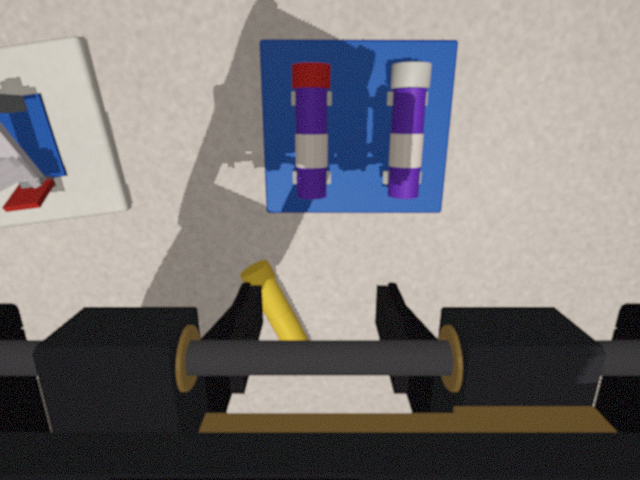

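The wrist view shows the red tube lying along column 311–312, from row 63 (cap end) to row 198 (foot). Correcting for view height puts its centre at about (0.517, -0.1725), already aligned with the tool.

```bash
python3 - <<'E'
from h import *
go(np.array([.517,-.1725,.0195]),down(-np.pi/2-.098))
E
```

```text
off [ 0.2327 -0.0074 -0.0662] rot [-0.33  0.15  0.05] dist 0.242
```

Emit:
drive_tool:
  jaw: [0.65, 0.65, 0.65, 0.65, 0.65, 0.65, 0.65]
  offset:
    - [0.06, -0.0074, -0.066]
    - [0.1, -0.0074, -0.066]
    - [0.15, -0.0074, -0.066]
    - [0.2, -0.0074, -0.066]
    - [0.232, -0.0074, -0.066]
    - [0.232, -0.0074, -0.066]
    - [0.232, -0.0074, -0.066]
  rot:
    - [0, 0, 0]
    - [0, 0, 0]
    - [0, 0, 0]
    - [0, 0, 0]
    - [0, 0, 0]
    - [0, 0, 0]
    - [0, 0, 0]

```text
time: 7.9
tool_pos: [0.518, -0.172, 0.0216]
orientation: [0.036, -0.706, 0.036, 0.706]
ft_force: [0.9, -0.5, -0.2]
opening: 0.0567
```

Emit:
drive_tool:
  jaw: [0, 0, 0, 0, 0, 0]
  offset:
    - [0, 0, 0]
    - [0, 0, 0]
    - [0, 0, 0]
    - [0, 0, 0]
    - [0, 0, 0]
    - [0, 0, 0]
  rot:
    - [0, 0, 0]
    - [0, 0, 0]
    - [0, 0, 0]
    - [0, 0, 0]
    - [0, 0, 0]
    - [0, 0, 0]
  grip_force: 15

```text
time: 8.65
tool_pos: [0.5184, -0.1729, 0.0222]
orientation: [-0.036, 0.706, -0.037, -0.706]
ft_force: [-1.6, -5.1, 5.8]
opening: 0.0294
```

```bash
python3 - <<'E'
from h import *
for f in ("w1","w2","w3"):
    c=dict(np.load(f+".npz"));hsv=cv2.cvtColor(c["pixels"],cv2.COLOR_RGB2HSV).astype(int);H,S,V=hsv[...,0],hsv[...,1],hsv[...,2]
    red=((H<8)|(H>172))&(S>130)&(V>50)
    x,y=proj(c,[.484,.106,.06]).astype(int);k=big(red,(max(0,x-40),y-40,x+40,y+40));b=cv2.boxPoints(cv2.minAreaRect(k))
    print(f,(x,y),b.round(1).tolist(),cv2.boundingRect(k))
    for dx in (-8,0,8): print("  V",[int(V[j,x+dx]) for j in range(y-18,y+14)], y-18)
c=dict(np.load("w1.npz"))
print("w1",[ray(c,(u,193.8),.0602).round(4) for u in(395,410.2,425.5)])
c=vision.camera("top");print("top",ray(c,(221,297.3),.0602).round(4), c["pixels"][288:304,221,0])
E
```

```text
w1 (np.int64(411), np.int64(193)) [[393.0, 179.0], [426.0, 179.0], [426.0, 198.0], [393.0, 198.0]] (393, 179, 34, 20)
  V [155, 156, 142, 137, 135, 123, 118, 120, 120, 117, 121, 119, 117, 119, 115, 119, 116, 116, 120, 115, 120, 126, 137, 130, 145, 172, 194, 199, 197, 195, 199, 199] 175
  V [141, 139, 138, 132, 133, 120, 119, 118, 120, 120, 117, 121, 122, 116, 118, 121, 116, 119, 117, 121, 129, 143, 151, 157, 167, 183, 193, 198, 195, 199, 201, 198] 175
  V [157, 152, 141, 122, 115, 116, 113, 115, 116, 111, 118, 116, 120, 121, 117, 119, 119, 119, 119, 125, 131, 148, 153, 159, 169, 184, 197, 195, 195, 196, 196, 195] 175
w2 (np.int64(505), np.int64(170)) [[481.0, 160.0], [519.0, 160.0], [519.0, 177.0], [481.0, 177.0]] (481, 160, 39, 18)
  V [159, 156, 152, 148, 148, 141, 137, 131, 132, 133, 128, 129, 129, 130, 126, 129, 128, 125, 131, 128, 126, 135, 136, 144, 147, 154, 162, 172, 175, 186, 188, 194] 152
  V [157, 153, 151, 146, 141, 141, 133, 135, 128, 129, 123, 124, 124, 127, 127, 126, 127, 125, 127, 125, 129, 133, 136, 141, 140, 153, 164, 171, 179, 183, 186, 192] 152
  V [169, 170, 171,
[... 356 characters left out ...]
V [180, 186, 198, 209, 209, 208, 207, 208, 207, 204, 198, 183, 168, 148, 136, 129, 129, 133, 132, 132, 137, 148, 164, 167, 171, 173, 185, 201, 206, 209, 210, 208] 185
  V [183, 160, 145, 133, 132, 127, 133, 127, 132, 132, 129, 129, 132, 132, 133, 132, 129, 132, 128, 137, 151, 163, 170, 167, 175, 187, 203, 210, 209, 214, 211, 212] 185
  V [140, 135, 135, 134, 130, 133, 133, 133, 132, 129, 127, 129, 132, 130, 128, 128, 135, 134, 137, 151, 166, 167, 167, 174, 188, 204, 211, 211, 211, 211, 211, 212] 185
w1 [array([0.4838, 0.1233, 0.0602]), array([0.4839, 0.1073, 0.0602]), array([0.484 , 0.0912, 0.0602])]
top [0.4837 0.1045 0.0602] [124 109 107  97  88  86  84  83  99 130 137 148 180 194 195 194]
```

Emit:
drive_tool:
  jaw: [0, 0, 0, 0, 0, 0]
  offset:
    - [-0.02, 0, 0]
    - [-0.06, 0, 0]
    - [-0.12, 0, 0]
    - [-0.18, 0, 0]
    - [-0.19, 0, 0]
    - [-0.19, 0, 0]
  rot:
    - [0, 0, 0]
    - [0, 0, 0]
    - [0, 0, 0]
    - [0, 0, 0]
    - [0, 0, 0]
    - [0, 0, 0]

```text
time: 9.45
tool_pos: [0.5184, -0.1722, 0.2121]
orientation: [-0.036, 0.706, -0.036, -0.706]
ft_force: [0.2, -0.8, -2.0]
opening: 0.0295
```

```bash
cat >> h.py <<'E'
O=np.array([.487,.1058,.055]);psi=.02
xc=np.array([np.cos(psi)*np.cos(np.pi/6),np.sin(psi)*np.cos(np.pi/6),.5]);yc=np.array([-np.sin(psi),np.cos(psi),0]);zc=np.cross(xc,yc)
RT=R.from_matrix(np.stack([-zc,-yc,-xc],1)); held=np.array([-.0138,0,.0014])
def tubepos():
    t,r=tq();d=t+r.apply(held)-O;print("tube in cradle",np.round([d@xc,d@yc,d@zc],4),"rot err deg",(r.inv()*RT).as_rotvec(degrees=True).round(2))
def place(x,z,y=0): go(O+x*xc+y*yc+z*zc-RT.apply(held),RT)
E
python3 - <<'E'
from h import *
place(.066,.05)
E
```

```text
off [ 0.092  -0.2783  0.0198] rot [-6.85 29.94 -1.84] dist 0.294
```

Emit:
drive_tool:
  jaw: [0, 0, 0, 0, 0, 0, 0, 0]
  offset:
    - [0, -0.05, 0]
    - [0, -0.1, 0]
    - [0, -0.16, 0.01]
    - [0, -0.22, 0.02]
    - [0, -0.278, 0.02]
    - [0.03, -0.278, 0.02]
    - [0.05, -0.278, 0.02]
    - [0.05, -0.278, 0.02]
  rot:
    - [-1, 6, 0]
    - [-3, 13, -1]
    - [-5, 20, -1.3]
    - [-6, 26, -1.7]
    - [-6.85, 29.94, -1.84]
    - [-6.85, 29.94, -1.84]
    - [-6.85, 29.94, -1.84]
    - [-6.85, 29.94, -1.84]

```text
time: 10.45
tool_pos: [0.5232, 0.1067, 0.1563]
orientation: [0.005, 0.864, 0.009, -0.504]
ft_force: [-0.1, -0.3, 0.2]
opening: 0.0293
```

```bash
python3 - <<'E'
from h import *
tubepos();place(.066,.03);place(.066,.0)
c=vision.camera("scene");cv2.imwrite("pics/s1.png",cv2.resize(c["pixels"][140:260,280:440,::-1],None,fx=5,fy=5,interpolation=cv2.INTER_CUBIC))
c=vision.camera("wrist");cv2.imwrite("pics/w4.png",c["pixels"][:,:,::-1])
E
```

```text
tube in cradle [0.0808 0.0002 0.0834] rot err deg [0.05 0.56 0.02]
off [0.0536 0.0002 0.0141] rot [0.05 0.56 0.02] dist 0.055
off [0.0836 0.0002 0.0139] rot [0.05 0.56 0.02] dist 0.085
```

View pics/w4.png

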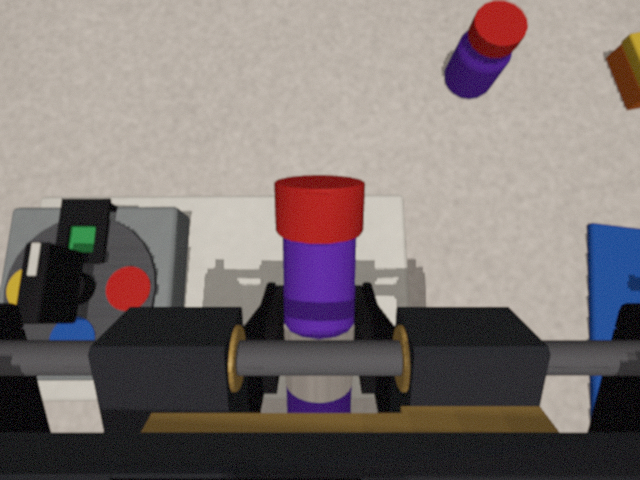

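View pics/s1.png

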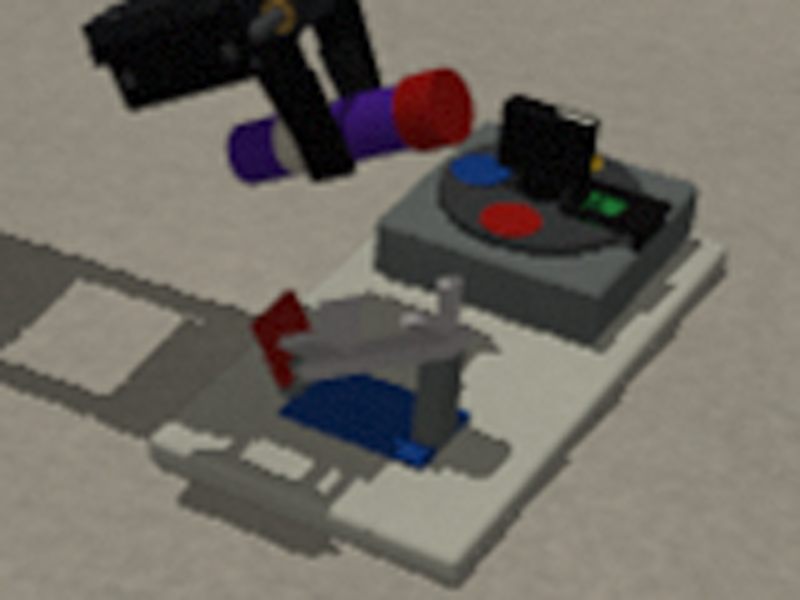

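The wrist view shows green framed in the window at (83,238), and the tube held straight at column 320, nearly over the cradle. The scene crop shows the tube held parallel above the cradle and clear of everything. I'll lower it along the slope normal.

Emit:
drive_tool:
  jaw: [0, 0, 0, 0, 0]
  offset:
    - [0.03, 0, 0.014]
    - [0.055, 0, 0.014]
    - [0.07, 0, 0.014]
    - [0.076, 0, 0.014]
    - [0.076, 0, 0.014]
  rot:
    - [0, 0.5, 0]
    - [0, 0.5, 0]
    - [0, 0.5, 0]
    - [0, 0.5, 0]
    - [0, 0.5, 0]

```text
time: 11.18
tool_pos: [0.552, 0.1065, 0.0878]
orientation: [0.005, 0.867, 0.008, -0.497]
ft_force: [-0.2, 0.6, -0.4]
opening: 0.0294
```

```bash
python3 - <<'E'
from h import *
tubepos();place(.066,.0);s=observe();print(tq()[1].inv().apply(s["ft_force"]).round(2),np.round(s["wrist_torque"],2))
c=vision.camera("scene");cv2.imwrite("pics/s2.png",cv2.resize(c["pixels"][140:260,280:440,::-1],None,fx=5,fy=5,interpolation=cv2.INTER_CUBIC))
E
```

```text
tube in cradle [ 0.0712 -0.0006  0.0097] rot err deg [-0.05 -0.33 -0.02]
off [ 0.0097 -0.0006  0.0054] rot [-0.05 -0.33 -0.02] dist 0.011
[ 0.27 -0.58  0.41] [ 0.05  0.38 -0.02]
```

View pics/s2.png

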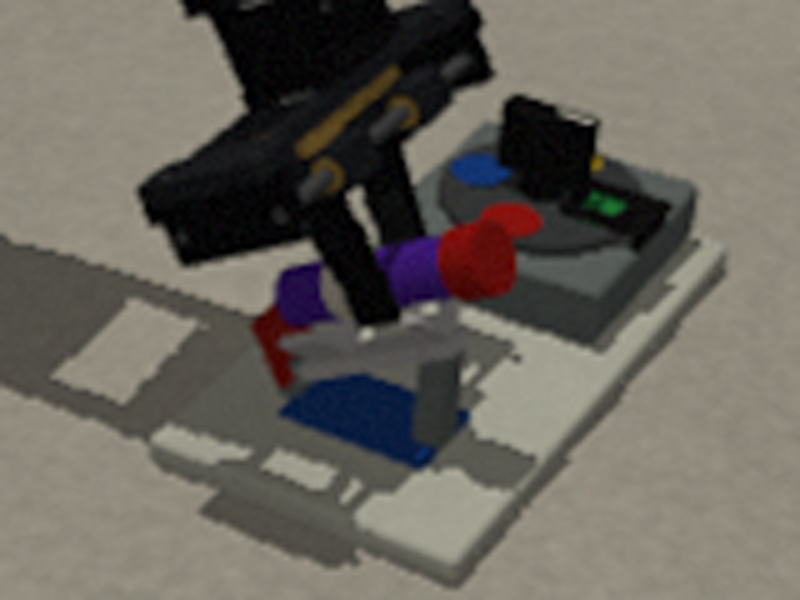

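The tube is parallel just above the Vs, with its foot uphill of the stop. I'll lower it in small steps and watch the force.

Emit:
drive_tool:
  jaw: [0, 0, 0, 0, 0]
  offset:
    - [0.003, -0.0005, 0.001]
    - [0.005, -0.0005, 0.002]
    - [0.007, -0.0005, 0.002]
    - [0.008, -0.0005, 0.002]
    - [0.008, -0.0005, 0.002]
  rot:
    - [0, -0.3, 0]
    - [0, -0.3, 0]
    - [0, -0.3, 0]
    - [0, -0.3, 0]
    - [0, -0.3, 0]

```text
time: 11.85
tool_pos: [0.5544, 0.1071, 0.0802]
orientation: [0.005, 0.866, 0.008, -0.5]
ft_force: [0.7, -0.4, -1.3]
opening: 0.0294
```

```bash
cat > f.py <<'E'
from h import *
tubepos();place(.060,.0);s=observe();print("F tool",tq()[1].inv().apply(s["ft_force"]).round(2),"M tool",tq()[1].inv().apply(s["wrist_torque"]).round(2))
E
python3 f.py
```

```text
tube in cradle [0.0696 0.     0.0019] rot err deg [-0.03 -0.06 -0.01]
off [0.0019 0.     0.0096] rot [-0.03 -0.06 -0.01] dist 0.01
F tool [1.41 0.43 0.07] M tool [ 0.01 -0.37  0.03]
```

Emit:
drive_tool:
  jaw: [0, 0, 0, 0]
  offset:
    - [0.001, 0, 0]
    - [0.002, 0, 0]
    - [0.003, 0, 0]
    - [0.003, 0, 0]
  rot:
    - [0, 0, 0]
    - [0, 0, 0]
    - [0, 0, 0]
    - [0, 0, 0]

```text
time: 12.35
tool_pos: [0.556, 0.1071, 0.0784]
orientation: [0.005, 0.866, 0.008, -0.499]
ft_force: [-11.5, -2.1, 11.9]
opening: 0.0296
```

```bash
python3 f.py
```

```text
tube in cradle [ 0.07   -0.0001 -0.0004] rot err deg [-0.   -0.07 -0.03]
off [-0.0004 -0.0001  0.01  ] rot [-0.   -0.07 -0.03] dist 0.01
F tool [-16.08   1.86   3.98] M tool [-0.03 -0.91  0.38]
```

Contact came at z ≈ 0, as predicted. I'll ease off a little and slide it downhill to the stop.

Emit:
drive_tool:
  jaw: [0, 0, 0, 0, 0, 0]
  offset:
    - [-0.001, 0, 0]
    - [-0.001, 0, 0.002]
    - [-0.001, 0, 0.004]
    - [-0.001, 0, 0.006]
    - [-0.001, 0, 0.007]
    - [-0.001, 0, 0.007]
  rot:
    - [0, 0, 0]
    - [0, 0, 0]
    - [0, 0, 0]
    - [0, 0, 0]
    - [0, 0, 0]
    - [0, 0, 0]

```text
time: 13.1
tool_pos: [0.5493, 0.107, 0.0756]
orientation: [0.005, 0.866, 0.008, -0.5]
ft_force: [-0.3, 0.4, -1.1]
opening: 0.0295
```

```bash
python3 f.py
```

```text
tube in cradle [ 0.0628 -0.0001  0.0005] rot err deg [-0.01 -0.05 -0.03]
off [ 0.0005 -0.0001  0.0028] rot [-0.01 -0.05 -0.03] dist 0.003
F tool [ 0.84 -0.37  0.78] M tool [ 0.03 -0.37 -0.03]
```

Emit:
drive_tool:
  jaw: [0, 0, 0, 0, 0]
  offset:
    - [0, 0, 0.001]
    - [0, 0, 0.002]
    - [0, 0, 0.003]
    - [0, 0, 0.004]
    - [0, 0, 0.004]
  rot:
    - [0, 0, 0]
    - [0, 0, 0]
    - [0, 0, 0]
    - [0, 0, 0]
    - [0, 0, 0]

```text
time: 13.72
tool_pos: [0.5458, 0.1069, 0.0736]
orientation: [0.005, 0.866, 0.008, -0.5]
ft_force: [-0.4, 0.8, -1.3]
opening: 0.0293
```

```bash
python3 f.py
```

```text
tube in cradle [ 0.0588 -0.0001  0.0005] rot err deg [-0.01 -0.06 -0.03]
off [ 0.0005 -0.0001 -0.0012] rot [-0.01 -0.06 -0.03] dist 0.001
F tool [ 0.98 -0.85  0.97] M tool [-0.01 -0.34 -0.03]
```

Not at the stop yet, so I'll keep going in smaller steps.

Emit:
drive_tool:
  jaw: [0, 0, 0, 0]
  offset:
    - [0, 0, 0.001]
    - [0, 0, 0.002]
    - [0, 0, 0.003]
    - [0, 0, 0.003]
  rot:
    - [0, 0, 0]
    - [0, 0, 0]
    - [0, 0, 0]
    - [0, 0, 0]

```text
time: 14.22
tool_pos: [0.5453, 0.1069, 0.0742]
orientation: [0.005, 0.867, 0.009, -0.497]
ft_force: [5.0, 0.9, 0.8]
opening: 0.0294
```

```bash
python3 f.py
```

```text
tube in cradle [ 0.0586 -0.      0.0012] rot err deg [-0.   -0.34 -0.02]
off [ 0.0012 -0.     -0.0013] rot [-0.   -0.34 -0.02] dist 0.002
F tool [ 1.87 -0.82 -4.68] M tool [-0.    0.64 -0.08]
```

It has met the stop, with 4.7 N uphill on the tool. I'll ease off, seat it lightly in the Vs and release.

Emit:
drive_tool:
  jaw: [0, 0, 0]
  offset:
    - [0.001, 0, 0]
    - [0.0015, 0, 0]
    - [0.0015, 0, 0]
  rot:
    - [0, -0.3, 0]
    - [0, -0.3, 0]
    - [0, -0.3, 0]

```text
time: 14.6
tool_pos: [0.5461, 0.1069, 0.073]
orientation: [0.005, 0.866, 0.008, -0.5]
ft_force: [-2.5, -0.1, 6.0]
opening: 0.0296
```

```bash
python3 f.py
```

```text
tube in cradle [ 0.0587 -0.0001 -0.0002] rot err deg [-0.01 -0.03 -0.02]
off [-0.0002 -0.0001 -0.0012] rot [-0.01 -0.03 -0.02] dist 0.001
F tool [-6.47  0.1  -0.82] M tool [ 0.01 -0.14  0.11]
```

Emit:
drive_tool:
  jaw: [0.4, 0.45, 0.5, 0.6, 0.6]
  offset:
    - [0, 0, 0]
    - [0, 0, 0]
    - [0, 0, 0]
    - [0, 0, 0]
    - [0, 0, 0]
  rot:
    - [0, 0, 0]
    - [0, 0, 0]
    - [0, 0, 0]
    - [0, 0, 0]
    - [0, 0, 0]

```text
time: 15.22
tool_pos: [0.546, 0.1069, 0.0729]
orientation: [0.005, 0.866, 0.008, -0.5]
ft_force: [-0.5, -0.4, -0.2]
opening: 0.0505
```

Emit:
drive_tool:
  jaw: [0.6, 0.6, 0.6, 0.6, 0.6, 0.6]
  offset:
    - [-0.02, 0, 0]
    - [-0.06, 0, 0]
    - [-0.12, 0, 0]
    - [-0.18, 0, 0]
    - [-0.18, 0, 0]
    - [-0.18, 0, 0]
  rot:
    - [0, 0, 0]
    - [0, 0, 0]
    - [0, 0, 0]
    - [0, 0, 0]
    - [0, 0, 0]
    - [0, 0, 0]

```text
time: 15.98
tool_pos: [0.4559, 0.1052, 0.2288]
orientation: [0.005, 0.866, 0.009, -0.499]
ft_force: [-0.1, -0.8, -0.3]
opening: 0.0521
```

```bash
python3 - <<'E'
from h import *
print(tq()[0])
c=vision.camera("scene");a=cv2.resize(c["pixels"][140:260,280:440,::-1],(400,300),interpolation=cv2.INTER_CUBIC)
t=vision.camera("top");b=cv2.resize(t["pixels"][215:335,80:280,::-1],(400,240),interpolation=cv2.INTER_CUBIC)
w=vision.camera("wrist");e=cv2.resize(w["pixels"][...,::-1],(400,300))
o=np.zeros((600,800,3),np.uint8);o[:300,:400]=a;o[:240,400:]=b;o[300:,:400]=e;cv2.imwrite("pics/end.png",o)
for n,k in(("scene",c),("top",t),("wrist",w)):
    hsv=cv2.cvtColor(k["pixels"],cv2.COLOR_RGB2HSV).astype(int);H,S,V=hsv[...,0],hsv[...,1],hsv[...,2]
    m=((H<8)|(H>172))&(S>130)&(V>45);p=proj(k,O+.110*xc);x,y=p.astype(int);r=70 if n=="wrist" else 22
    q=big(m,(max(0,x-r),max(0,y-r),x+r,y+r));M=cv2.moments(q);print(n,"cap predicted",p.round(1),"seen",round(M["m10"]/M["m00"],1),round(M["m01"]/M["m00"],1),cv2.boundingRect(q))
E
```

```text
[0.4558908  0.10519646 0.22884281]
scene cap predicted [372.5 196.6] seen 372.2 195.9 (365, 188, 15, 16)
top cap predicted [215.4 236.2] seen 214.8 236.1 (206, 229, 19, 15)
wrist cap predicted [319.1 153.5] seen 318.5 156.3 (299, 144, 40, 26)
```

View pics/end.png

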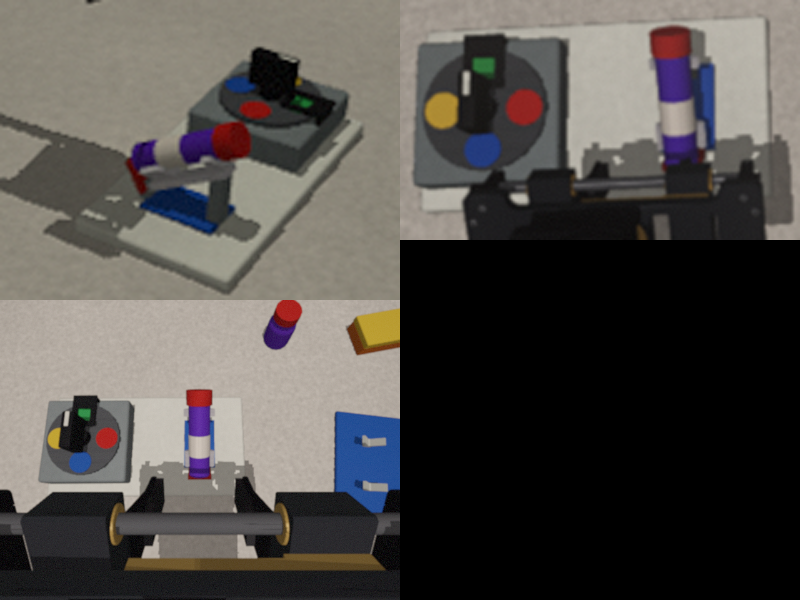

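All three views show the tube lying in both Vs with its foot at the red stop and its cap uphill, and green centred in the window. The cap is within 1–3 px of the predicted place, and the hand is clear. I'll hand it in.

```bash
python3 -c "
from h import *
print(workorder.close_job())"
```

```text
the job is handed in; nothing more can be done
None
```

The job is handed in at about 16 s of the 59 s allowed; the hand-in returns no verdict. The filter wheel has green centred in the window, and the red-capped tube lies in the V-cradle, cap uphill and foot at the red stop.

- **Filter wheel:** I gripped the knob and turned it about -1.0 rad. Afterwards the green–blue line lay at 0.02 rad and yellow–red at 0.019 rad past square. The base itself sits at about 0.02 rad, so the wheel is at about 0 against a limit of 0.15.
- **Tube:** I lowered it in the grip until it touched the Vs, within 0.5 mm of the expected height. I then slid it downhill until it met the stop with about 4.7 N, pressed it lightly into the Vs, released it and backed off along the slope normal.
- **Stop position:** the stop was met at an estimated cradle x of 58.6 mm instead of 60 mm. I put the 1.4 mm down to the uncertainty in where I gripped the tube.
- **Last checks:** the cap was within 1 px of the predicted seated place in the scene and top views, and 3 px off in the wrist view. The final views showed the hand clear of the tube and the viewer.
- **Not re-measured:** I did not measure the white-capped tube, the jar or the slide box again. No move came near the jar or the box, and the fingers should have cleared the white-capped tube by about 3 cm.

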